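# Sweep the loose press pads into the stall

### The arm

A 6-joint arm with a two-finger parallel gripper is mounted at the origin on a cart in front of the work surface, level with it; the furniture and walls round the work are solid. World frame = base frame: x ahead of the robot, y to its left, z up, the work surface at z = 0. Lengths are in m, angles in rad, forces in N, time in s.
With the tool pointing down it reaches from about 0.25 to 0.775 m from the base axis. Payload 4 kg.
Tool frame: the origin (TCP) lies between the finger pads; the fingertips stand 25 mm ahead of it and the grasp point (between the pads) lies 6 mm ahead of it (robot.tip_reach is the z of the fingertips in the tool frame, in m); z points along the fingers, y is the line along which they close (so a half turn about z gives the same grasp; the last joint's range is limited). The gripper opens to 94 mm and grips with 3 to 60 N. Pads are 16 mm wide; open, the fingers measure 119 mm over their backs; the gripper's body (75 mm by 177 mm) begins 78 mm behind the grasp point.
Start: joints at [-1.286, 0.087, 1.371, -0, 1.684, -0.103], TCP at [0.208, -0.509, 0.231] pointing down, gripper open.
Joint ranges: [-3.1, 3.1], [-0.76, 2.03], [0.27, 2.55], [-1.08, 4.22], [0.17, 2.65], [-2.57, 2.57]. Speed limits (rad/s): [2.79, 2.79, 3.14, 3.14, 3.14, 3.14].

### API

Orientations are given as [roll, pitch, yaw] about the fixed x, y, z axes, in that order (R = Rz(yaw) Ry(pitch) Rx(roll)).
In Python, from bench import robot gives the robot as it stands. The module is installed in compiled form; this text tells all that it offers.
- The arm moves only by the shell command python3 -m handwheel 'ROWS'. ROWS is JSON, a list of rows, each a list of 3 entries, a list of its own where there are three numbers: the turn, a rotation vector about the world's x, y, z in units of 90 degrees (1.0 is 90 degrees), then the shift along the world's x, y, z in units of 0.05 m (1.0 is 0.05 m), then the closure, from 0 (fully open) to 1 (shut). A call has 1 to 5 rows; each row shifts and turns the commanded pose from where the row before left it; what a row does not reach is not made up. A row lasts 1/10 s, in which the tool goes at most 50 mm and 8.59 degrees, less where a joint would pass 70% of its speed; a pose out of reach is approached as far as the arm can. A call with a number of a shift or a turn outside -1 to 1 is refused whole. A call with a gripper value outside its range is refused whole. The fingers move at their own pace and stop on an object; the grip force is fixed at half the most. Time passes only in rows, so rows that do not move let the fingers close. It gives the time, the measured TCP pose, the force, the opening and the grip force at its end, in the units of the state.
- robot.get_obs(): the state, without advancing time (a new reading comes with each control period).
- robot.snapshot(name): name is "side" or "top" or "wrist"; returns (picture, depth): 400x640x3 uint8, red, green, blue; 400x640 float32, m along the optical axis (not along the pixel's ray), 0 where there is no reading.
- robot.calibration(name): a dict with "mtx" (3x3 intrinsics, pixels), "D" ([k1, k2, p1, p2, k3] as OpenCV has them; the pictures are not rectified), "extrinsics" (4x4, takes a point from camera to world coordinates); the wrist camera has in their place "hand_eye" (4x4, takes a point from camera to tool coordinates, whose origin is the TCP and whose axes are the flange's). Camera axes: x right, y down, z forward; pixel columns grow to the right and rows downward; lengths in m; the calibration is good to about 2 mm. A picture is of the moment at which its call begins: read the wrist's pose just before it. calibration takes no time and is no camera call.
- robot.close_job(): hands the job in; it is judged then, once.
Trained networks look in the newest picture that a camera, given by its name, has taken for a name from the list of things; names that differ only in an ending like _2 or _b are one class to them, and where a whole thing is asked for, a point or a joint stands for the part that bears it (a point fixed in the world has none). Each returns a list of dicts, best first, with "p" (0 to 1); they miss things now and then, are a little off and sometimes report something else, mostly with a low value. They report only what shows in the picture. A call takes as long as a camera call. They do not tell look-alikes from the thing itself.
- robot.boxes_of(query, camera): "bbox" ([left, top, right, bottom] in pixels, round what is visible of it).
The state is a dict: "time": time; "joint_positions": joint angles; "qvel": joint speeds; "joint_torque": joint torques, N m; "tool_pos": TCP position; "ee_rot": TCP orientation; "wrist_force": force on the tool from outside, world axes, zero at the start; "wrist_torque": the same for the moment, N m; "width": finger opening in m; "finger_force": force on a finger pad.
Only numpy, scipy, OpenCV 4.12 (cv2) and the standard library are available. Lean on these libraries where they do the work, as an engineer would, in place of code of your own. Each camera call takes 0.05 s, during which the arm holds its last target. There are 200 camera calls.

### The job

Three white press pads lie loose on the black mat at the front of the bench. With the closed fingers sweep all three along the surface into the low three-sided steel stall on the left, until each lies flat and wholly inside it, past the ends of its side walls. Sweep gently: do not lift, tip or flick the pads, and leave the loupe, tweezers, screwdriver and bottle where they are; finish with the hand clear.

Things in the scene. Friction and masses are not known exactly. Their poses are not given: they have to be found in the camera images.
- stall: low three-sided steel fence fixed to the bench, no floor. Inside 130 mm wide (own x), 140 mm deep (own y); walls 3 mm thick, 25 mm high. Origin on the bench top at the centre of the inside; the open side looks along its own -y (at yaw 0 to the robot's right): side walls end at y = -70 mm, back wall's inner face at y = +70 mm. Yaw within 0.15 rad of 0
- pad_1: one of the three loose press pads on the bench: a plain white plastic disc, 43 mm across and 12 mm high, lying flat on the bench, about 20 g; origin at the centre of its underside. It slides easily. The three are interchangeable (other such pads sit up on the presses and are not meant)
- pad_2: one of the three loose press pads on the bench: a plain white plastic disc, 45 mm across and 12 mm high, lying flat on the bench, about 20 g; origin at the centre of its underside. It slides easily. The three are interchangeable (other such pads sit up on the presses and are not meant)
- pad_3: one of the three loose press pads on the bench: a plain white plastic disc, 41 mm across and 12 mm high, lying flat on the bench, about 20 g; origin at the centre of its underside. It slides easily. The three are interchangeable (other such pads sit up on the presses and are not meant)
- eye_loupe: bystander: black eye loupe, 37 mm across, 32 mm high, standing loose on the bench near the pads; origin at the centre of its underside
- tweezers_1: bystander: steel tweezers, 121 mm long (own y), 10 mm wide, 8 mm high, lying loose near the front edge of the bench; origin at the centre of its underside
- driver_red: bystander: small red and black screwdriver, 132 mm long (own y), 13 mm thick, lying loose behind the pads, right of the fixed hand press (184 mm high; keep the hand clear of its head, which reaches forward to about x = 0.53 m between y = 0.2 and 0.35 m); origin at the centre of its underside
- glass_bottle: bystander: small glass bottle with black cap, 38 mm across, 84 mm high, standing loose behind the stall; origin at the centre of its underside
There are look-alikes about, which are no part of the job. What is shaped like the pad_3 but blue or yellow is not meant.

How it is judged:
At the end, for the whole second after the job is handed in: All three pads lie flat on the bench inside the stall at rest, each pad's centre between the side walls and at least 19 mm past the line joining the ends of the side walls (its rim inside that line within about 3 mm); loupe, tweezers, screwdriver and bottle within 15 mm of where they stood (x of pad_1 in the frame of stall between -0.065 and 0.065 m and y of pad_1 in the frame of stall between -0.051 and 0.07 m and height (world z) of each of pad_1, pad_2, pad_3 below 0.004 m and angle between each of pad_1, pad_2, pad_3's own z axis and vertical below 0.1 rad and linear speed of each of pad_1, pad_2, pad_3 below 0.01 m/s and x of pad_2 in the frame of stall between -0.065 and 0.065 m and y of pad_2 in the frame of stall between -0.051 and 0.07 m and x of pad_3 in the frame of stall between -0.065 and 0.065 m and y of pad_3 in the frame of stall between -0.051 and 0.07 m and distance of each of eye_loupe, tweezers_1, driver_red, glass_bottle from where it was at the start of the episode below 0.015 m); the robot touches nothing.
It fails at once if a pad is lifted off the bench (its underside more than 8 mm up) or tipped more than 0.5 rad (height (world z) of any of pad_1, pad_2, pad_3 above 0.008 m or angle between any of pad_1, pad_2, pad_3's own z axis and vertical above 0.5 rad).
It fails at once if a pad is flicked or knocked away: it moves faster than 0.5 m/s (linear speed of any of pad_1, pad_2, pad_3 above 0.5 m/s).
It fails at once if the loupe, tweezers, screwdriver or bottle is shifted by more than 15 mm (distance of any of eye_loupe, tweezers_1, driver_red, glass_bottle from where it was at the start of the episode above 0.015 m).
It also fails if it takes over 61 s, if anything falls off the work surface, if the arm or the gripper's body presses on something with over 40 N, if the wrist force passes 120 N, or if a joint passes its speed limit or range.

## Working session

There is one attempt and no reset: what is moved stays moved. The work goes in short steps, Python scripts to look and compute and a shell command to move; the robot and the scene stay as the last step left them, time stands still between calls to the robot, and variables do not carry over. Pictures are saved under pics/ and viewed, at most 10 in all, crops included, and the job is handed in when it is done.

```bash
mkdir -p pics
cat > h.py <<'E'
import numpy as np, cv2
from bench import robot
def ray(cam,u,v,z):
    c=robot.calibration(cam); n=cv2.undistortPoints(np.array([[[u,v]]],float),np.array(c["mtx"]),np.array(c["D"]))[0,0]
    T=np.array(c["extrinsics"]); d=T[:3,:3]@np.array([n[0],n[1],1]); o=T[:3,3]
    return o+d*(z-o[2])/d[2]
E
python3 - <<'E'
from h import *
im,d=robot.snapshot("top"); cv2.imwrite("pics/top.png",im[:,:,::-1])
im,d=robot.snapshot("side"); cv2.imwrite("pics/side.png",im[:,:,::-1])
H=dict(stall=.025,pad_1=.012,eye_loupe=.032,tweezers_1=.008,driver_red=.013,glass_bottle=.084)
for q in H:
    for b in robot.boxes_of(q,"top"):
        l,t,r,bb=b["bbox"]; print(q,round(b["p"],2),np.round(b["bbox"]),ray("top",(l+r)/2,(t+bb)/2,H[q]).round(3))
print(robot.get_obs()["tool_pos"],robot.get_obs()["ee_rot"])
E
```

```text
stall 0.73 [196. 207. 263. 272.] [0.416 0.411 0.025]
pad_1 0.76 [176. 178. 196. 191.] [0.54  0.543 0.012]
pad_1 0.68 [288. 237. 306. 251.] [0.427 0.248 0.012]
pad_1 0.67 [451. 236. 466. 252.] [ 0.477 -0.141  0.012]
pad_1 0.59 [329. 247. 351. 265.] [0.411 0.142 0.012]
pad_1 0.53 [365. 127. 379. 143.] [0.728 0.096 0.012]
pad_1 0.52 [335. 227. 352. 238.] [0.469 0.141 0.012]
eye_loupe 0.76 [349. 206. 362. 216.] [0.523 0.117 0.032]
tweezers_1 0.43 [328. 278. 366. 288.] [0.35  0.118 0.008]
driver_red 0.5 [341. 167. 350. 216.] [0.571 0.146 0.013]
glass_bottle 0.69 [288. 237. 306. 253.] [0.416 0.244 0.084]
glass_bottle 0.52 [225. 160. 245. 176.] [0.578 0.414 0.084]
[ 0.2079502  -0.50910757  0.23032585] [-3.14132540e+00 -4.32557937e-06  3.87837817e-01]
```

View pics/top.png

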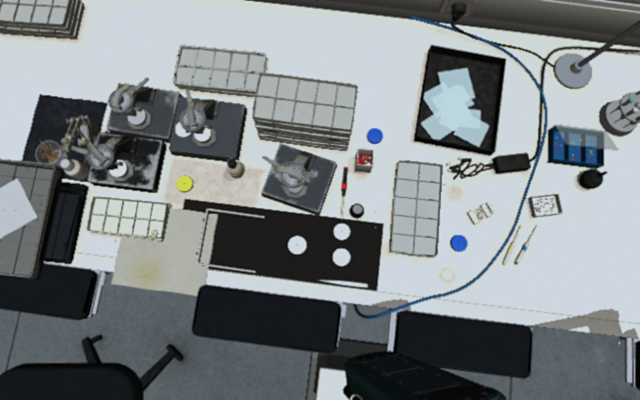

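View pics/side.png

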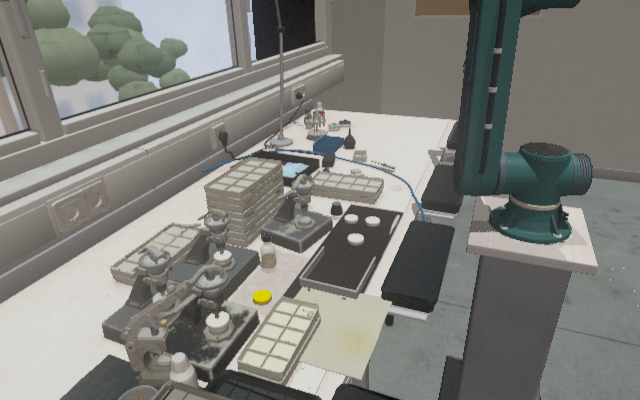

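The top picture shows three white discs on the black mat at about (297,244), (342,231) and (341,257). The look-alikes are blue (375,135), blue (459,243) and yellow (184,184), plus pads up on the presses. The three white discs on the mat are the ones meant, and I'll confirm that in an enlarged crop.

Run:
```python
from h import *
im=cv2.imread("pics/top.png")
cv2.imwrite("pics/crop.png",cv2.resize(im[190:300,185:395],None,fx=3.8,fy=3.8,interpolation=cv2.INTER_CUBIC)[:600,:800])
g=im.min(2)
m=(g>170).astype(np.uint8); m[:, :275]=0; m[:,365:]=0; m[:215]=0; m[272:]=0
n,l,s,c=cv2.connectedComponentsWithStats(m)
for k in range(1,n):
    if s[k,4]>50: print(s[k],c[k].round(1),ray("top",*c[k],.011).round(4))
```

```text
[321 215  36   5  80] [340.7 216.2] [0.5085 0.1513 0.011 ]
[334 224  16  16 197] [341.3 231.2] [0.4719 0.1458 0.011 ]
[288 236  18  18 248] [296.7 244.6] [0.4256 0.2494 0.011 ]
[333 249  17  17 229] [340.9 256.7] [0.41   0.1395 0.011 ]
```

View pics/crop.png

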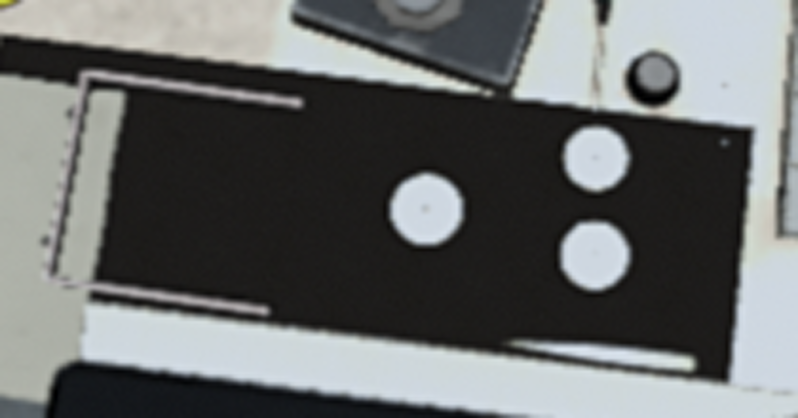

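The crop confirms it: the three white discs on the mat are at crop (427,208), (596,158) and (595,256). The stall opens to the right with side-wall ends at (302,102) and (268,310). The tweezers span (510–695, 350), and the loupe is at (653,78) near the screwdriver tip at (598,105).

Run:
```python
from h import *
for n,(u,v),z in [("endFar",(302,102),.025),("endNear",(268,310),.025),("backFar",(85,75),.025),("backNear",(52,277),.025),("tw1",(510,344),.004),("tw2",(695,362),.004),("loupe",(655,72),.032),("drv tip",(597,105),.004)]:
    print(n,ray("top",185+u/3.8,190+v/3.8,z).round(3))
```

```text
endFar [0.481 0.335 0.025]
endNear [0.348 0.337 0.025]
backFar [0.481 0.476 0.025]
backNear [0.352 0.474 0.025]
tw1 [0.347 0.184 0.004]
tw2 [0.351 0.067 0.004]
loupe [0.528 0.114 0.032]
drv tip [0.507 0.147 0.004]
```

```bash
python3 -m handwheel '[[[0,0,-0.09],[0.3,0.9,0],1],[[0,0,-0.09],[0.3,0.9,0],1],[[0,0,0],[0.3,0.9,0],1],[[0,0,0],[0.3,0.9,0],1],[[0,0,0],[0.3,0.9,0],1]]'; python3 -m handwheel '[[[0,0,0],[0.3,0.9,0],1],[[0,0,0],[0.3,0.9,0],1],[[0,0,0],[0.3,0.9,0],1],[[0,0,0],[0.3,0.9,0],1],[[0,0,0],[0.3,0.9,0],1]]'; python3 -m handwheel '[[[0,0,0],[0.3,0.9,-0.3],1],[[0,0,0],[0.3,0.9,-0.3],1],[[0,0,0],[0.3,0.9,-0.3],1],[[0,0,0],[0.3,0.9,-0.3],1],[[0,0,0],[0,0,0],1]]'
```

```text
time: 0.9
tool_pos: [0.2832, -0.2824, 0.2306]
ee_rot: [3.141, -0.001, 0.104]
wrist_force: [-0.1, -0.3, 0.2]
width: 0.0572
finger_force: 0.0
time: 1.4
tool_pos: [0.3581, -0.0573, 0.2309]
ee_rot: [3.141, -0.002, 0.105]
wrist_force: [1.6, -0.2, 0.8]
width: 0.0173
finger_force: 0.0
time: 1.9
tool_pos: [0.417, 0.1253, 0.1679]
ee_rot: [-3.14, 0.005, 0.113]
wrist_force: [0.3, -0.8, -0.3]
width: 0.0005
finger_force: 0.0
```

```bash
python3 -m handwheel '[[[0,0,0],[0.15,0.65,0],1],[[0,0,0],[0.14,0.65,-0.5],1],[[0,0,0],[0,0,-0.8],1],[[0,0,0],[0,0,-0.5],1],[[0,0,0],[0,0,0],1]]'
python3 - <<'E'
from h import *
from scipy.spatial.transform import Rotation as R
o=robot.get_obs(); im,d=robot.snapshot("wrist"); cv2.imwrite("pics/w1.png",im[:,:,::-1])
print(o["tool_pos"],o["ee_rot"])
c=robot.calibration("wrist")
for b in robot.boxes_of("pad_1","wrist"):
    l,t,r,bb=b["bbox"]; n=cv2.undistortPoints(np.array([[[(l+r)/2,(t+bb)/2]]]),np.array(c["mtx"]),np.array(c["D"]))[0,0]
    T=np.eye(4);T[:3,:3]=R.from_euler("xyz",o["ee_rot"]).as_matrix();T[:3,3]=o["tool_pos"];T=T@np.array(c["hand_eye"])
    v=T[:3,:3]@np.array([n[0],n[1],1]);print(b["p"],np.round(b["bbox"]),(T[:3,3]+v*(.012-T[2,3])/v[2]).round(4))
E
```

```text
time: 2.4
tool_pos: [0.4295, 0.1843, 0.0768]
ee_rot: [3.139, 0.009, 0.105]
wrist_force: [-1.0, -0.3, 0.4]
width: 0.0006
finger_force: 0.0
[0.42953419 0.18427536 0.07675101] [3.13947065 0.00858721 0.10473535]
0.81 [197. 186. 258. 246.] [0.4273 0.248  0.012 ]
0.65 [346. 220. 406. 270.] [0.4164 0.1399 0.012 ]
0.57 [348. 137. 408. 200.] [0.4724 0.1471 0.012 ]
```

View pics/w1.png

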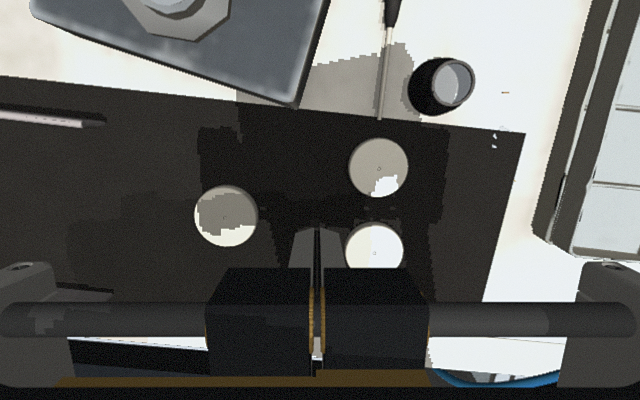

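The wrist view confirms the layout: pads at (226,216), (378,167) and (374,245), with the closed fingers at (318,240). Lowering behind the left pad now.

```bash
python3 -m handwheel '[[[0,0,0],[0.05,0.06,-0.4],1],[[0,0,0],[0,0,-0.4],1],[[0,0,0],[0,0,-0.1],1],[[0,0,0],[0,0,0],1],[[0,0,0],[0,0,0],1]]'
```

```text
time: 3.0
tool_pos: [0.4364, 0.1889, 0.0374]
ee_rot: [-3.141, -0.003, 0.105]
wrist_force: [0.4, 0.5, 0.5]
width: 0.0004
finger_force: 0.0
```

```bash
python3 -m handwheel '[[[0,0,0],[-0.06,0,-0.13],1],[[0,0,0],[0,0,0],1],[[0,0,0],[-0.01,0.1,0],1],[[0,0,0],[-0.01,0.1,0],1],[[0,0,0],[-0.02,0.15,0],1]]'; python3 -m handwheel '[[[0,0,0],[-0.02,0.2,0],1],[[0,0,0],[-0.02,0.2,0],1],[[0,0,0],[-0.02,0.2,0],1],[[0,0,0],[-0.02,0.2,0],1],[[0,0,0],[-0.02,0.2,0],1]]'
python3 - <<'E'
from h import *
im,d=robot.snapshot("wrist"); cv2.imwrite("pics/w2.png",im[:,:,::-1])
E
```

```text
time: 3.5
tool_pos: [0.4301, 0.2068, 0.0292]
ee_rot: [-3.142, -0.0, 0.105]
wrist_force: [0.6, 0.1, 0.3]
width: 0.0006
finger_force: 0.0
time: 4.0
tool_pos: [0.4249, 0.2573, 0.029]
ee_rot: [3.141, -0.0, 0.105]
wrist_force: [-0.2, -0.2, -0.6]
width: 0.0007
finger_force: 0.3
```

View pics/w2.png

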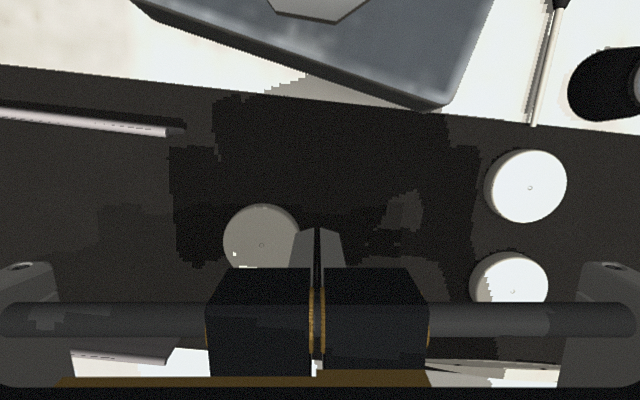

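The pad touches the left of the fingers at (261,243). I'll compute its offset from the push axis.

```bash
cat >> h.py <<'E'
from scipy.spatial.transform import Rotation as R
def wray(u,v,z,o):
    c=robot.calibration("wrist"); n=cv2.undistortPoints(np.array([[[u,v]]],float),np.array(c["mtx"]),np.array(c["D"]))[0,0]
    T=np.eye(4);T[:3,:3]=R.from_euler("xyz",o["ee_rot"]).as_matrix();T[:3,3]=o["tool_pos"];T=T@np.array(c["hand_eye"])
    w=T[:3,:3]@np.array([n[0],n[1],1]);return T[:3,3]+w*(z-T[2,3])/w[2]
def wlook(f,u0,u1,r=.0215):
    # fit known-radius disc to white edge points in the box columns, from the wrist view
    o=robot.get_obs(); im,d=robot.snapshot("wrist"); cv2.imwrite("pics/"+f,im[:,:,::-1])
    for b in robot.boxes_of("pad_1","wrist"):
        l,t,rr,bb=b["bbox"]; far=wray((l+rr)/2,t,.012,o); ctr=wray((l+rr)/2,t+(rr-l)/2,.012,o)
        print(round(b["p"],2),np.round(b["bbox"]),"ctr",ctr.round(4))
    print("tcp",o["tool_pos"].round(4))
E
python3 -c "
from h import *
wlook('w3.png',0,0)
o=robot.get_obs();print(wray(261,245,.012,o),wray(261,204,.012,o),wray(222,245,.012,o),wray(530,186,.012,o))"
```

```text
0.78 [472. 253. 553. 303.] ctr [0.4089 0.1414 0.012 ]
0.76 [486. 147. 570. 226.] ctr [0.4713 0.1489 0.012 ]
0.62 [224. 204. 298. 268.] ctr [0.4266 0.291  0.012 ]
tcp [0.4248 0.2586 0.0291]
[0.42377089 0.28920989 0.012     ] [0.44775862 0.29075199 0.012     ] [0.42143016 0.31118823 0.012     ] [0.47321854 0.14684574 0.012     ]
```

```bash
python3 -m handwheel '[[[0,0,0],[-0.02,0.2,0],1],[[0,0,0],[-0.02,0.2,0],1],[[0,0,0],[-0.02,0.2,0],1],[[0,0,0],[-0.02,0.2,0],1],[[0,0,0],[-0.02,0.2,0],1]]'; python3 -m handwheel '[[[0,0,0],[-0.02,0.2,0],1],[[0,0,0],[-0.02,0.2,0],1],[[0,0,0],[-0.02,0.2,0],1],[[0,0,0],[-0.02,0.2,0],1],[[0,0,0],[-0.02,0.2,0],1]]';python3 -c "
from h import *
wlook('w4.png',0,0)"
```

```text
time: 4.65
tool_pos: [0.4199, 0.3073, 0.029]
ee_rot: [3.142, 0.0, 0.105]
wrist_force: [0.1, 0.4, -0.1]
width: 0.0008
finger_force: 0.1
time: 5.15
tool_pos: [0.4149, 0.3572, 0.029]
ee_rot: [3.141, 0.0, 0.105]
wrist_force: [-0.0, -1.4, 0.5]
width: 0.0001
finger_force: 0.1
0.79 [224. 197. 300. 270.] ctr [0.4197 0.3893 0.012 ]
tcp [0.4149 0.3572 0.029 ]
```

```bash
python3 -m handwheel '[[[0,0,0],[-0.02,0.2,0],1],[[0,0,0],[-0.02,0.2,0],1],[[0,0,0],[-0.02,0.2,0],1],[[0,0,0],[-0.02,0.2,0],1],[[0,0,0],[-0.02,0.15,0],1]]'; python3 -m handwheel '[[[0,0,0],[0,0.1,0],1],[[0,0,0],[0,0,0],1],[[0,0,0],[0,-0.3,0],1],[[0,0,0],[0,-0.3,0],1],[[0,0,0],[0,0,0.8],1]]';python3 -m handwheel '[[[0,0,0],[0,-0.6,0.8],1],[[0,0,0],[0,-0.9,0],1],[[0,0,0],[0,-0.9,0],1],[[0,0,0],[0,-0.9,0],1],[[0,0,0],[0,-0.9,0],1]]'
```

```text
time: 5.75
tool_pos: [0.4099, 0.4033, 0.0289]
ee_rot: [3.138, 0.0, 0.106]
wrist_force: [1.2, -13.9, 4.2]
width: 0.0004
finger_force: 6.4
time: 6.25
tool_pos: [0.4057, 0.3741, 0.0626]
ee_rot: [3.134, 0.013, 0.104]
wrist_force: [-0.3, 0.3, -0.3]
width: 0.0005
finger_force: 0.0
time: 6.75
tool_pos: [0.4095, 0.1671, 0.1092]
ee_rot: [-3.141, -0.001, 0.106]
wrist_force: [0.7, -0.0, -0.1]
width: 0.0006
finger_force: 0.0
```

```bash
python3 -m handwheel '[[[0,0,0],[0.05,-0.8,0],1],[[0,0,0],[0.05,-0.8,0],1],[[0,0,0],[0,0,0],1]]'
python3 - <<'E'
from h import *
im,d=robot.snapshot("top"); 
cv2.imwrite("pics/crop2.png",cv2.resize(im[190:300,185:395,::-1],None,fx=3.8,fy=3.8,interpolation=cv2.INTER_CUBIC)[:600,:800])
E
```

```text
time: 7.05
tool_pos: [0.415, 0.085, 0.1091]
ee_rot: [3.14, -0.001, 0.098]
wrist_force: [0.3, 1.3, 0.8]
width: 0.0002
finger_force: 0.0
```

View pics/crop2.png

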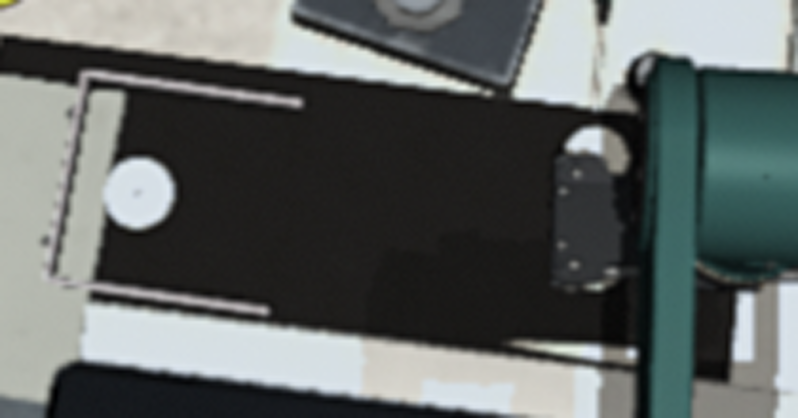

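The first pad is in the stall at crop (140,192), stopped at the edge of the pale sheet. That's well past the wall ends at (302,102) and (268,310), so it can stay there. Next is the front pad.

```bash
python3 -m handwheel '[[[0,0,0],[0,0,-0.6],1],[[0,0,0],[0,0,-0.6],1],[[0,0,0],[0,0,-0.3],1],[[0,0,0],[0,0,-0.1],1],[[0,0,0],[0,0,0],1]]'; python3 -m handwheel '[[[0,0,0],[-0.01,0.1,0],1],[[0,0,0],[-0.01,0.1,0],1],[[0,0,0],[-0.01,0.1,0],1],[[0,0,0],[-0.02,0.2,0],1],[[0,0,0],[-0.02,0.2,0],1]]';python3 -m handwheel '[[[0,0,0],[-0.02,0.2,0],1],[[0,0,0],[-0.02,0.2,0],1],[[0,0,0],[-0.02,0.2,0],1],[[0,0,0],[-0.02,0.2,0],1],[[0,0,0],[-0.02,0.2,0],1]]';python3 -c "
from h import *
wlook('w5.png',0,0)"
```

```text
time: 7.6
tool_pos: [0.4144, 0.0898, 0.0285]
ee_rot: [-3.141, 0.001, 0.106]
wrist_force: [-0.6, 0.7, -0.0]
width: 0.0001
finger_force: 0.0
time: 8.1
tool_pos: [0.4119, 0.1245, 0.0296]
ee_rot: [3.141, -0.001, 0.105]
wrist_force: [-0.2, -1.4, 1.0]
width: 0.0002
finger_force: 1.0
time: 8.6
tool_pos: [0.4068, 0.1745, 0.0294]
ee_rot: [3.141, -0.001, 0.105]
wrist_force: [0.6, -3.0, 3.9]
width: 0.001
finger_force: 2.8
0.95 [231. 210. 302. 272.] ctr [0.4061 0.2037 0.012 ]
0.57 [344.  97. 421. 175.] ctr [0.4729 0.1475 0.012 ]
tcp [0.4068 0.1745 0.0294]
```

```bash
python3 -m handwheel '[[[0,0,0],[-0.02,0.2,0],1],[[0,0,0],[-0.02,0.2,0],1],[[0,0,0],[-0.02,0.2,0],1],[[0,0,0],[-0.02,0.2,0],1],[[0,0,0],[-0.02,0.2,0],1]]'; python3 -m handwheel '[[[0,0,0],[-0.02,0.2,0],1],[[0,0,0],[-0.02,0.2,0],1],[[0,0,0],[-0.02,0.2,0],1],[[0,0,0],[-0.02,0.2,0],1],[[0,0,0],[-0.02,0.2,0],1]]';python3 -c "
from h import *
wlook('w6.png',0,0)"
```

```text
time: 9.2
tool_pos: [0.4015, 0.2243, 0.0292]
ee_rot: [3.141, -0.0, 0.105]
wrist_force: [0.2, -3.2, 5.2]
width: 0.0004
finger_force: 3.1
time: 9.7
tool_pos: [0.3964, 0.2742, 0.0291]
ee_rot: [3.141, 0.0, 0.105]
wrist_force: [0.8, -3.4, 5.9]
width: 0.0004
finger_force: 3.3
0.97 [  4. 151.  82. 230.] ctr [0.4148 0.4259 0.012 ]
0.72 [523.  97. 615. 177.] ctr [0.4689 0.1495 0.012 ]
0.67 [230. 210. 303. 269.] ctr [0.395  0.3032 0.012 ]
tcp [0.3964 0.2742 0.0291]
```

```bash
python3 -m handwheel '[[[0,0,0],[-0.02,0.2,0],1],[[0,0,0],[-0.02,0.2,0],1],[[0,0,0],[-0.02,0.2,0],1],[[0,0,0],[-0.02,0.2,0],1],[[0,0,0],[-0.02,0.2,0],1]]'; python3 -m handwheel '[[[0,0,0],[-0.02,0.2,0],1],[[0,0,0],[-0.02,0.2,0],1],[[0,0,0],[-0.01,0.1,0],1],[[0,0,0],[0,0,0],1]]';python3 -c "
from h import *
wlook('w7.png',0,0)"
```

```text
time: 10.3
tool_pos: [0.3913, 0.3237, 0.029]
ee_rot: [3.14, 0.001, 0.105]
wrist_force: [0.7, -3.5, 5.4]
width: 0.0006
finger_force: 3.3
time: 10.7
tool_pos: [0.3887, 0.3493, 0.029]
ee_rot: [3.142, 0.001, 0.105]
wrist_force: [0.1, -1.4, 4.5]
width: 0.0002
finger_force: 2.2
0.84 [229. 211. 301. 268.] ctr [0.3866 0.3792 0.012 ]
0.69 [131. 149. 210. 232.] ctr [0.4154 0.4323 0.012 ]
tcp [0.3887 0.3493 0.029 ]
```

```bash
python3 -m handwheel '[[[0,0,0],[0.02,-0.3,0],1],[[0,0,0],[0.02,-0.3,0],1],[[0,0,0],[0,0,0.8],1],[[0,0,0],[0.2,-0.6,0.8],1],[[0,0,0],[0.3,-0.8,0],1]]';python3 -m handwheel '[[[0,0,0],[0.3,-0.8,0],1],[[0,0,0],[0.3,-0.8,0],1],[[0,0,0],[0.3,-0.8,0],1],[[0,0,0],[0.3,-0.75,0],1],[[0,0,0],[0,0,0],1]]'
```

```text
time: 11.3
tool_pos: [0.4184, 0.25, 0.1136]
ee_rot: [-3.138, -0.01, 0.107]
wrist_force: [0.4, 0.7, -0.0]
width: 0.0005
finger_force: 0.0
time: 11.8
tool_pos: [0.476, 0.0868, 0.1073]
ee_rot: [3.14, 0.001, 0.098]
wrist_force: [0.3, 0.9, -0.5]
width: 0.0006
finger_force: 0.0
```

```bash
python3 -m handwheel '[[[0,0,0],[0.03,0,-0.6],1],[[0,0,0],[0,0,-0.6],1],[[0,0,0],[0,0,-0.3],1],[[0,0,0],[0,0,-0.05],1],[[0,0,0],[0,0,0],1]]'; python3 -m handwheel '[[[0,0,0],[-0.01,0.1,0],1],[[0,0,0],[-0.01,0.1,0],1],[[0,0,0],[-0.01,0.1,0],1],[[0,0,0],[-0.02,0.2,0],1],[[0,0,0],[-0.02,0.2,0],1]]';python3 -m handwheel '[[[0,0,0],[-0.02,0.2,0],1],[[0,0,0],[-0.02,0.2,0],1],[[0,0,0],[-0.02,0.2,0],1],[[0,0,0],[-0.02,0.2,0],1],[[0,0,0],[-0.02,0.2,0],1]]';python3 -c "
from h import *
wlook('w8.png',0,0)"
```

```text
time: 12.3
tool_pos: [0.4762, 0.0919, 0.0301]
ee_rot: [-3.141, 0.002, 0.105]
wrist_force: [0.2, 0.4, 0.8]
width: 0.0005
finger_force: 0.0
time: 12.8
tool_pos: [0.474, 0.1277, 0.0312]
ee_rot: [3.141, -0.001, 0.105]
wrist_force: [0.2, -1.0, 0.7]
width: 0.0009
finger_force: 0.7
time: 13.3
tool_pos: [0.469, 0.1776, 0.031]
ee_rot: [3.141, -0.001, 0.105]
wrist_force: [1.1, -2.6, 3.1]
width: -0.0
finger_force: 1.9
0.76 [234. 210. 302. 268.] ctr [0.4683 0.2062 0.012 ]
tcp [0.469  0.1776 0.031 ]
```

```bash
python3 -m handwheel '[[[0,0,0.01],[-0.03,0.2,0],1],[[0,0,0.01],[-0.03,0.2,0],1],[[0,0,0.01],[-0.03,0.2,0],1],[[0,0,0],[-0.03,0.2,0],1],[[0,0,0],[-0.03,0.2,0],1]]'; python3 -m handwheel '[[[0,0,0],[-0.03,0.2,0],1],[[0,0,0],[-0.03,0.2,0],1],[[0,0,0],[-0.03,0.2,0],1],[[0,0,0],[-0.03,0.2,0],1]]';python3 -c "
from h import *
wlook('w9.png',0,0)"
```

```text
time: 13.9
tool_pos: [0.4609, 0.2279, 0.0306]
ee_rot: [-3.142, 0.0, 0.152]
wrist_force: [0.5, -1.2, 1.5]
width: 0.0004
finger_force: 0.7
time: 14.3
tool_pos: [0.455, 0.2678, 0.0306]
ee_rot: [3.142, 0.0, 0.152]
wrist_force: [-0.0, -0.4, 0.7]
width: 0.0002
finger_force: 0.5
0.91 [232. 210. 304. 271.] ctr [0.452  0.2963 0.012 ]
0.82 [  1. 234.  77. 295.] ctr [0.4153 0.4263 0.012 ]
0.63 [ 94. 288. 156. 353.] ctr [0.3916 0.3765 0.012 ]
tcp [0.455  0.2678 0.0306]
```

```bash
python3 -m handwheel '[[[0,0,0],[-0.03,0.2,0],1],[[0,0,0],[-0.03,0.2,0],1],[[0,0,0],[-0.03,0.2,0],1],[[0,0,0],[-0.03,0.2,0],1],[[0,0,0],[-0.03,0.2,0],1]]'; python3 -m handwheel '[[[0,0,0],[-0.03,0.2,0],1],[[0,0,0],[-0.03,0.2,0],1],[[0,0,0],[-0.01,0.15,0],1],[[0,0,0],[0,0.1,0],1],[[0,0,0],[0,0,0],1]]';python3 -c "
from h import *
wlook('w10.png',0,0)"
```

```text
time: 14.9
tool_pos: [0.4476, 0.3178, 0.0307]
ee_rot: [3.142, 0.0, 0.152]
wrist_force: [-0.2, -0.5, 0.2]
width: 0.0005
finger_force: 0.0
time: 15.4
tool_pos: [0.4443, 0.3501, 0.0307]
ee_rot: [-3.142, -0.0, 0.153]
wrist_force: [0.3, -0.0, -1.0]
width: 0.0006
finger_force: 0.0
0.97 [133. 236. 208. 301.] ctr [0.4157 0.4328 0.012 ]
0.65 [230. 211. 299. 269.] ctr [0.4413 0.3804 0.012 ]
tcp [0.4443 0.3501 0.0307]
```

Now I'll retreat, clear the view and check.

```bash
python3 -m handwheel '[[[0,0,0],[0.02,-0.3,0],1],[[0,0,0],[0.02,-0.3,0],1],[[0,0,0],[0,0,0.8],1],[[0,0,0],[0,-0.6,0.8],1],[[0,0,0],[-0.1,-0.8,0],1]]';python3 -m handwheel '[[[0,0,0],[-0.1,-0.8,0.2],1],[[0,0,0],[-0.1,-0.8,0.5],1],[[0,0,0],[-0.1,-0.8,0.5],1],[[0,0,0],[-0.1,-0.8,0],1],[[0,0,0],[0,0,0],1]]'
python3 - <<'E'
from h import *
im,d=robot.snapshot("top")
cv2.imwrite("pics/crop3.png",cv2.resize(im[190:300,185:395,::-1],None,fx=3.8,fy=3.8,interpolation=cv2.INTER_CUBIC)[:600,:800])
m=(im.min(2)>170).astype(np.uint8); m[:, :210]=0; m[:,262:]=0; m[:218]=0; m[268:]=0
n,l,s,c=cv2.connectedComponentsWithStats(m)
for k in range(1,n):
    if s[k,4]>50: print(s[k],ray("top",*c[k],.011).round(4))
for q,h in dict(eye_loupe=.032,tweezers_1=.008,driver_red=.013,glass_bottle=.084).items():
    for b in robot.boxes_of(q,"top"):
        l,t,r,bb=b["bbox"]; print(q,round(b["p"],2),ray("top",(l+r)/2,(t+bb)/2,h).round(3))
E
```

```text
time: 16.0
tool_pos: [0.4453, 0.2495, 0.1174]
ee_rot: [-3.139, -0.013, 0.153]
wrist_force: [0.7, -0.7, 0.0]
width: 0.0005
finger_force: 0.0
time: 16.5
tool_pos: [0.4209, 0.0846, 0.1718]
ee_rot: [3.139, -0.002, 0.144]
wrist_force: [-0.7, 0.2, -0.4]
width: 0.0004
finger_force: 0.0
[210 218  20  34 351] [0.4191 0.4413 0.011 ]
[237 225  16  16 202] [0.4381 0.3785 0.011 ]
[233 246  17  17 232] [0.3859 0.3793 0.011 ]
eye_loupe 0.41 [0.518 0.131 0.032]
tweezers_1 0.55 [0.348 0.123 0.008]
driver_red 0.43 [0.573 0.15  0.013]
```

View pics/crop3.png

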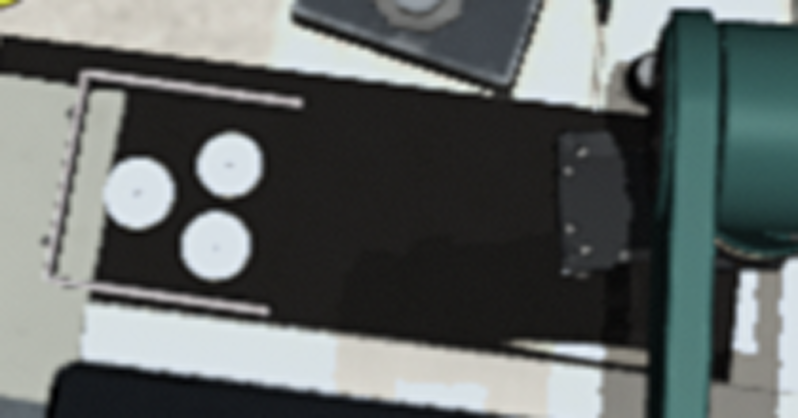

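All three pads are inside the stall at crop (140,192), (230,165) and (216,246), well past the wall ends, and the loupe's left edge hasn't moved. I'll check by depth that they lie flat before handing in.

Run:
```python
from h import *
im,d=robot.snapshot("top"); T=np.array(robot.calibration("top")["extrinsics"])
for u,v in [(140,192),(230,165),(216,246)]:
    u=185+u/3.8;v=190+v/3.8
    P=[]
    for a in range(-5,6):
        for b in range(-5,6):
            if a*a+b*b<26:
                x,y=int(round(u+a)),int(round(v+b)); o=T[:3,3]; q=ray("top",x,y,0)-o
                P.append(o+q/(q@T[:3,2])*d[y,x])
    P=np.array(P); k=np.linalg.lstsq(np.c_[P[:,:2]-P[:,:2].mean(0),np.ones(len(P))],P[:,2],rcond=None)[0]; print(P.mean(0).round(4),"slope",k[:2].round(3))
```

```text
[0.4114 0.4303 0.0123] slope [-0.064  0.007]
[0.4365 0.3732 0.0266] slope [-2.842 -3.75 ]
[0.383  0.3745 0.0267] slope [-2.091 -4.803]
```

Run:
```python
from h import *
im,d=robot.snapshot("top"); T=np.array(robot.calibration("top")["extrinsics"]);o=T[:3,3]
for u,v in [(140,192),(230,165),(216,246)]:
    u=185+u/3.8;v=190+v/3.8;P=[]
    for a in range(-5,6):
        for b in range(-5,6):
            x,y=int(round(u+a)),int(round(v+b)); q=ray("top",x,y,0)-o
            if a*a+b*b<26 and d[y,x]>0: P.append(o+q/(q@T[:3,2])*d[y,x])
    P=np.array(P); k=np.linalg.lstsq(np.c_[P[:,:2]-P[:,:2].mean(0),np.ones(len(P))],P[:,2],rcond=None)[0]
    print(len(P),np.median(P,0).round(4),"slope",k[:2].round(3))
```

```text
81 [0.4112 0.4306 0.0122] slope [-0.002 -0.006]
80 [0.438  0.3754 0.0127] slope [ 0.075 -0.072]
80 [0.3841 0.3767 0.0123] slope [-0.047 -0.053]
```

All pad tops are at about 12 mm, flat within the depth noise, so I'm handing in.

```bash
python3 -c "
from bench import robot
print(robot.close_job())"
```

```text
the job is handed in; nothing more can be done
None
```

All three pads were swept into the stall and lay flat, about 40 mm or more past the ends of its side walls, with the hand clear; the job is handed in, no verdict was returned, and at the last look nothing seemed moved, though the bottle was not re-detected and the arm partly hid the loupe.

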